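# Turn the bench sign to its other face and lock it

### The job

The bench sign shows its ring face: press the square release key fully down, turn the panel half a turn so that the face with the diagonal cross squarely faces the front, then press the round lock key fully down, so that the square key is fully up again and the fork holds the panel. Do it without forcing anything, and leave the small jar, the tin and the mug beside it where they stand.

Things in the scene. Friction and masses are not known exactly. Their poses are not given: they have to be found in the camera images.
- stand: Sign stand, fixed; origin under the centre of its wooden base, x from front to back, y to its left, z up. Base 104 (x) by 190 (y) by 35 mm high. Two posts (30 by 12 mm, 120 mm high) at y = +-77 mm carry the level pivot, along y at x = 0, z = 105 mm. On the right, at y = -180 to -95 mm, the steel key housing, 110 mm long (x), 50 mm high. A cupboard's front is close behind, at world x = 0.62 m
- panel_centre (a point): Centre of the panel, on the pivot (stand frame 0, 0, 105 mm); turns with it. Panel: light wood, 10 mm thick, 130 mm wide (y), 110 mm high, so 55 mm each way from the pivot (z = 50 to 160 mm when upright). One face has a dark ring of 60 mm diameter (to the front, -x, at the start), the other a dark diagonal cross
- sign_panel (a joint): Panel angle: 0 = upright, ring to the front; grows as its top goes back (+x of the stand) and its bottom edge comes forward and up; pi/2 = level; pi = upright, cross to the front. Hard stops at 0 and pi: it turns only that way and back. Balanced, stays where left; needs 0.06 N m (2 N at 30 mm). Cannot turn while the fork is up
- release_key (a joint): Square key: 0 = fully up (start), 0.012 m = down. It carries a two-pronged steel fork astride the panel's bottom edge at y = -45 mm, 3 mm play each side. Key up: prongs reach 9 mm above that edge and lock it; down: 3 mm below it, panel free. The fork rises only if the panel is upright within 0.05 rad: press the panel to its stop first; if the lock key stops short, square it again
- release_key_top (a point): Centre of the top of the square release key, a black cap 36 by 36 mm; stand frame (28, -140) mm, top at z = 68 mm when up, 56 mm when down
- lock_key (a joint): Lock key: 0 = fully down (start), 0.012 m = fully up. The two keys are linked: as one is pressed down the other rises by the same amount; they have no springs and stay where they are left. Pressing takes about 3 N until the hard stop
- lock_key_top (a point): Centre of the top of the round lock key, a black cap 36 mm in diameter; stand frame (-28, -140) mm, top at z = 60 mm when down, 72 mm when up
- stain_jar_0: Small loose jar, 55 mm in diameter, 34 mm high, close on the right of the stand; origin under its centre. Leave alone
- tin: Loose round tin, 67 mm in diameter, 27 mm high, left of the stand; origin under its centre. Leave alone
- mug: Loose mug, 81 mm in diameter, 101 mm high, left of the stand at the back; origin under its centre. Leave alone

How it is judged:
By the outcome, as a careful person would: the job done as asked, in the order asked, and still so for the second after the job is handed in, with the robot touching nothing.
It also fails if it takes over 58 s, if anything falls off the work surface, if the arm or the gripper's body presses on something with over 40 N, if the wrist force passes 120 N, or if a joint passes its speed limit or range.

### The arm

A 6-joint arm with a two-finger parallel gripper is mounted at the origin on a cart in front of the work surface, level with it; the furniture and walls round the work are solid. World frame = base frame: x ahead of the robot, y to its left, z up, the work surface at z = 0. Lengths are in m, angles in rad, forces in N, time in s.
With the tool pointing down it reaches from about 0.3 to 0.875 m from the base axis. Payload 6.4 kg.
Tool frame: the origin (TCP) lies at the very end of the fingers, on their centre line; the grasp point (between the pads) lies 19 mm behind it; z points along the fingers, y is the line along which they close (so a half turn about z gives the same grasp; the last joint's range is limited). The gripper opens to 85 mm and grips with 20 to 120 N. Pads are 22 mm wide; open, the fingers measure 114 mm over their backs; the gripper's body (76 mm by 85 mm) begins 54 mm behind the grasp point. The pads swing forward as they close: fully open they stand 13 mm farther back than shut.
Start: joints at [1.103, 0.181, 1.607, -0, 1.354, -0.206], TCP at [0.149, 0.555, 0.231] pointing down, gripper open.
Joint ranges: [-2.99, 2.99], [-0.89, 2.07], [0.3, 2.58], [-1.14, 4.28], [0, 2.63], [-3.12, 3.12]. Speed limits (rad/s): [2.57, 2.57, 3.01, 3.14, 3.14, 3.14].

### API

Orientations are given as a unit quaternion [w, x, y, z].
In Python, from bench import ctrl gives the robot as it stands.
- The arm moves only by the tool jog_arm, never from a script. Its argument "series" is a list that holds one entry, the list of rows, each a list of 7 numbers: the shift along the tool's x, y, z in mm, then the turn, a rotation vector about the tool's x, y, z in rad, then the finger opening in mm, from 0 to 85.4. In form: [[[tx, ty, tz, rx, ry, rz, gripper], ...]]. A call has exactly 10 rows; each row shifts and turns the commanded pose from where the row before left it, along the tool's axes as they then stand; what a row does not reach is not made up. A row lasts 1/10 s, in which the tool goes at most 50 mm and 8.59 degrees, less where a joint would pass 70% of its speed; a pose out of reach is approached as far as the arm can. A call with a gripper value outside its range is refused whole. The fingers move at their own pace and stop on an object; the grip force is fixed at half the most. Time passes only in rows, so rows that do not move let the fingers close, or fill a call up. It gives the time, the measured TCP pose, the force, the opening and the grip force at its end, in the units of the state.
- ctrl.get_obs(): the state, without advancing time (a new reading comes with each control period).
- ctrl.camera(name): name is "scene" or "top" or "wrist"; returns a dict with "frame" (400x640x3 uint8, blue, green, red), "z_map" (400x640 float32, m along the optical axis (not along the pixel's ray), 0 where there is no reading), "fx", "fy", "cx", "cy" (pixels), "xyz" and "rotation" of the camera in the world. Camera axes: x right, y down, z forward; pixel columns grow to the right and rows downward; lengths in m; the calibration is good to about 2 mm. A picture is of the moment at which its call begins.
- ctrl.hand_in(): hands the job in; it is judged then, once.
The state is a dict: "time_s": time; "q": joint angles; "dq": joint speeds; "joint_efforts": joint torques, N m; "eef_pos": TCP position; "eef_rot": TCP orientation; "wrist_force": force on the tool from outside, world axes, zero at the start; "torque": the same for the moment, N m; "opening": opening from 0.0 (shut) to 1.0 (fully open); "grasp_force": force on a finger pad.
Only numpy, scipy, OpenCV 4.12 (cv2) and the standard library are available. Lean on these libraries where they do the work, as an engineer would, in place of code of your own. Each camera call takes 0.05 s, during which the arm holds its last target. There are 200 camera calls.

## Working session

There is one attempt and no reset: what is moved stays moved. The work goes in short steps, Python scripts to look and compute and a tool call to move; the robot and the scene stay as the last step left them, time stands still between calls to the robot, and variables do not carry over. Pictures are saved under pics/ and viewed, at most 10 in all, crops included, and the job is handed in when it is done.

Besides the shell and the picture viewer there is one more tool, called by a JSON object that holds its "fn" and its "kwargs". jog_arm: Moves the arm, as the interface text tells. Its arguments: {"type":"object","properties":{"series":{"type":"array"}},"required":["series"]}

```bash
mkdir -p pics; ls; python3 - <<'E'
from bench import ctrl
import cv2,numpy as np
o=ctrl.get_obs()
print(o['time_s'],o['eef_pos'],o['eef_rot'],o['wrist_force'],o['opening'])
for n in ['scene','top']:
    c=ctrl.camera(n); cv2.imwrite(f'pics/{n}0.png',c['frame']); np.savez(f'pics/{n}0.npz',**c)
    print(n,c['fx'],c['fy'],c['cx'],c['cy'],c['xyz'],np.array(c['rotation']).tolist())
E
```

```text
pics
0.0 [0.14855596 0.55491959 0.23040905] [-2.73020582e-04  1.30503461e-01  9.91447492e-01 -8.01588287e-04] [-0.9725054   0.26867187 -0.01312933] 0.9998228780789988
scene 517.6755451401287 517.6755451401287 314.5166565224548 198.14807789467392 [-0.20459911 -0.61899711  1.20328826] [-0.33465773373645863, 0.8643027728680966, -0.3486744572537982, 0.13932351173318233]
top 433.74611412651717 433.74611412651717 319.2200687839196 200.5470996233453 [0.35460775 0.10836687 1.15875409] [0.05399441128692209, -0.6945643864898714, 0.7153988035252674, -0.053567419989605604]
```

View pics/scene0.png

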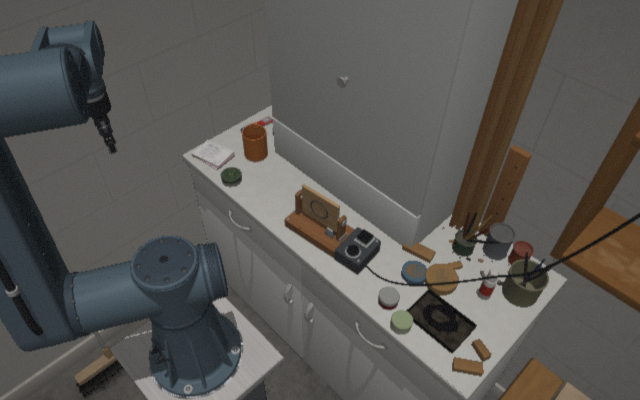

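View pics/top0.png

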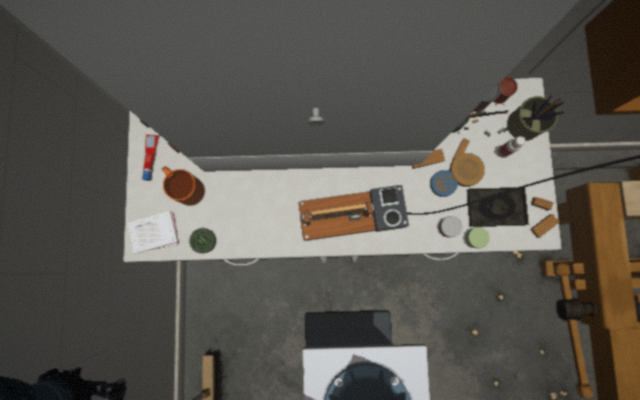

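The stand is at about (338,214) in the top view, with its housing at (390,208) and the keys at (389,197) for the square one and (391,216) for the round one. It is slightly yawed. Next I measure its pose.

```bash
cat > h.py <<'E'
import numpy as np,cv2
from scipy.spatial.transform import Rotation as R
def rot(c): return R.from_quat(np.array(c['rotation'])[[1,2,3,0]]).as_matrix()
def cloud(c):
    z=c['z_map']; v,u=np.mgrid[:z.shape[0],:z.shape[1]]
    p=np.stack([(u-c['cx'])/c['fx']*z,(v-c['cy'])/c['fy']*z,z],-1)
    return p@rot(c).T+c['xyz']
E
python3 - <<'E'
from h import *
for n in ['top','scene']:
    c=dict(np.load(f'pics/{n}0.npz')); P=cloud(c)
    hsv=cv2.cvtColor(c['frame'],cv2.COLOR_BGR2HSV)
    reg=(P[...,0]>.3)&(P[...,0]<.62)&(P[...,1]>-.25)&(P[...,1]<.3)&(c['z_map']>0)
    for name,m in [('base',reg&(P[...,2]>.025)&(P[...,2]<.042)&(hsv[...,1]>100)),
                   ('housing',reg&(P[...,2]>.043)&(P[...,2]<.056)&(hsv[...,1]<100)),
                   ('key',reg&(P[...,2]>.058)&(P[...,2]<.074)&(hsv[...,1]<100)),
                   ('panel',reg&(P[...,2]>.135)&(P[...,2]<.18))]:
        q=P[m]
        if len(q)<5: print(n,name,len(q)); continue
        r=cv2.minAreaRect((q[:,:2]*1000).astype(np.float32))
        print(n,name,len(q),np.round(np.median(q,0),4),[np.round(a,1).tolist() for a in r])
    print('table z',np.median(P[...,2][reg&(P[...,2]<.02)]))
c=dict(np.load('pics/top0.npz'));f=c['frame'][150:260,280:440]
a=cv2.resize(f,None,fx=4.5,fy=4.5,interpolation=cv2.INTER_CUBIC)
cv2.imwrite('pics/topc.png',a)
E
```

```text
top base 1937 [0.4724 0.0631 0.035 ] [[518.8, -49.6], [126.5, 430.6], 16.4]
top housing 1066 [ 0.4985 -0.0657  0.0499] [[500.1, -49.7], [109.9, 397.4], 6.1]
top key 348 [ 0.5178 -0.0744  0.0655] [[500.0, -31.5], [134.1, 208.5], 42.4]
top panel 303 [0.4863 0.0613 0.1589] [[558.5, -4.1], [98.0, 302.6], 40.7]
table z -0.0005721804137980291
scene base 972 [0.4589 0.0574 0.0324] [[482.5, 60.6], [105.3, 184.3], 8.3]
scene housing 952 [ 0.5008 -0.0716  0.0483] [[531.1, 22.9], [543.9, 177.7], 90.0]
scene key 431 [ 0.5371 -0.0645  0.0648] [[538.4, 62.1], [163.2, 467.1], 0.0]
scene panel 754 [0.6178 0.0488 0.156 ] [[546.8, 62.9], [469.7, 146.4], 90.0]
table z -0.14139256615101947
```

View pics/topc.png

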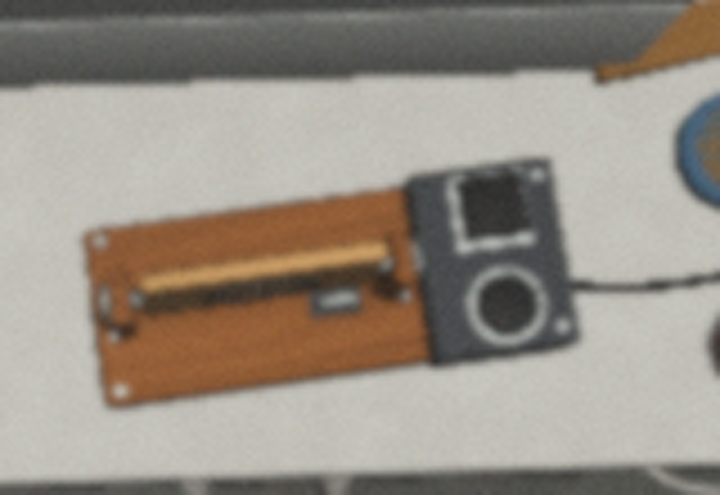

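The crop shows the base, the panel and the housing clearly, with the square key at the back and the round one at the front. I fit the stand again using connected components.

```bash
python3 - <<'E'
from h import *
c=dict(np.load('pics/top0.npz')); P=cloud(c)
hsv=cv2.cvtColor(c['frame'],cv2.COLOR_BGR2HSV); Rm=rot(c)
def onplane(uv,z):
    uv=np.asarray(uv,float).reshape(-1,2)
    d=np.stack([(uv[:,0]-c['cx'])/c['fx'],(uv[:,1]-c['cy'])/c['fy'],np.ones(len(uv))],-1)@Rm.T
    return (c['xyz']+d*((z-c['xyz'][2])/d[:,2])[:,None])[:,:2]*1000
def comp(m,seed):
    m=cv2.morphologyEx(m.astype(np.uint8),cv2.MORPH_CLOSE,np.ones((3,3)))
    n,l,s,ce=cv2.connectedComponentsWithStats(m)
    u0,v0=seed; k=l[v0-3:v0+4,u0-3:u0+4]; k=np.bincount(k[k>0]).argmax()
    return (l==k)
def show(name,m,z):
    ct=max(cv2.findContours(m.astype(np.uint8),0,1)[0],key=cv2.contourArea)
    r=cv2.minAreaRect(onplane(ct.reshape(-1,2),z).astype(np.float32))
    mm=np.argwhere(m)[:,::-1].mean(0)
    print(name,m.sum(),[np.round(a,2).tolist() for a in r],'centroid',np.round(onplane(mm,z),1))
H=P[...,2]
show('base',comp((hsv[...,1]>90)&(H>.02),(320,230)),.035)
hm=(H>.035)&(H<.08)&(hsv[...,1]<90)
show('housing',comp(hm,(390,207)),.05)
show('whole',comp((H>.02),(390,207)),.04)
v=hsv[...,2]
for nm,s,z in [('sq',(389,194),.068),('rd',(392,217),.060)]:
    print(nm,v[s[1],s[0]-12:s[0]+13],np.round(P[s[1],s[0]],4))
    show(nm,comp((v<45),s),z)
for nm,s in [('jar',(451,226)),('tin',(203,240)),('mug',(182,187)),('greenjar',(478,238)),('bluejar',(444,183))]:
    print(nm,np.round(P[s[1],s[0]],3))
E
```

```text
base 2594 [[486.5, 61.58], [101.48, 189.18], 6.59] centroid [[485.7  61.6]]
housing 1398 [[501.86, -73.11], [110.08, 85.52], 6.54] centroid [[501.4 -73.3]]
whole 4321 [[489.37, 19.09], [117.17, 275.88], 6.53] centroid [[491.   17.3]]
sq [ 79  89 121 148 146  98  58  49  51  52  52  53  53  49  53  49  49  54
  56  72  79  78  74  78  77] [ 0.533  -0.0711  0.0715]Traceback (most recent call last):
  File "<stdin>", line 26, in <module>
  File "<stdin>", line 11, in comp
ValueError: attempt to get argmax of an empty sequence
```

```bash
cat >> h.py <<'E'
YAW=np.deg2rad(6.55); O=np.array([486.3,62.8])
def stand(p):  # world mm xy -> stand
    d=np.asarray(p)-O; return np.array([np.cos(YAW)*d[0]+np.sin(YAW)*d[1],-np.sin(YAW)*d[0]+np.cos(YAW)*d[1]])
def st():
    from bench import ctrl
    o=ctrl.get_obs(); p=o['eef_pos']*1000; q=R.from_quat(o['eef_rot'][[1,2,3,0]])
    # rotvec in tool axes to reach: tool x=-stand x, y=stand y, z down
    T=R.from_matrix(np.array([[-np.cos(YAW),-np.sin(YAW),0],[-np.sin(YAW),np.cos(YAW),0],[0,0,-1]]).T)
    T=R.from_matrix(np.column_stack([[-np.cos(YAW),-np.sin(YAW),0],[-np.sin(YAW),np.cos(YAW),0],[0,0,-1]]))
    print('t',round(o['time_s'],2),'stand xy',np.round(stand(p[:2]),1),'z',round(p[2],1),'rot err',np.round((q.inv()*T).as_rotvec(),3),'F',np.round(o['wrist_force'],1),'open',round(o['opening'],2),'q',np.round(o['q'],2))
E
sed -i '/\.T)$/{/T=R/d}' h.py
python3 - <<'E'
from h import *
c=dict(np.load('pics/top0.npz')); P=cloud(c); v=cv2.cvtColor(c['frame'],cv2.COLOR_BGR2GRAY)
for nm,s in [('sq',(389,194)),('rd',(392,217))]:
    w=np.zeros_like(v); w[s[1]-9:s[1]+10,s[0]-9:s[0]+10]=1
    m=((v<62)&(w>0)).astype(np.uint8)
    n,l,S,ce=cv2.connectedComponentsWithStats(m); k=1+S[1:,4].argmax()
    Q=P[l==k]; Q=Q[Q[:,2]>.055]; mid=(Q.min(0)+Q.max(0))/2*1000
    print(nm,S[k],np.round(np.median(Q,0),4),'stand median/mid',stand(np.median(Q,0)[:2]*1000),stand(mid[:2]))
for nm,s in [('jar',(451,226)),('tin',(203,240)),('mug',(182,187))]: print(nm,np.round(P[s[1],s[0]],3))
st()
E
```

```text
sq [383 189  15  13 147] [ 0.5308 -0.0724  0.0677] stand median/mid [  28.79370149 -139.36548155] [  28.72304997 -140.70777003]
rd [387 212  11  11  90] [ 0.4753 -0.0778  0.0597] stand median/mid [ -26.96759968 -138.39512573] [ -27.2627136 -138.5108292]
jar [ 0.45  -0.234  0.032]
tin [0.433 0.413 0.025]
mug [0.569 0.458 0.062]
t 0.1 stand xy [-279.4  527.5] z 230.5 rot err [-0.001 -0.001 -0.376] F [ 0.2 -0.2  0.4] open 1.0 q [ 1.1   0.18  1.61 -0.    1.35 -0.21]
```

{"fn": "jog_arm", "kwargs": {"series": [[[0,0,0,0,0,-0.125,0],[0,0,0,0,0,-0.125,0],[0,0,0,0,0,-0.126,0],[-14.6,-31.8,0,0,0,0,0],[-14.6,-31.8,0,0,0,0,0],[-14.6,-31.8,0,0,0,0,0],[-14.6,-31.8,0,0,0,0,0],[-14.6,-31.8,0,0,0,0,0],[-14.6,-31.8,0,0,0,0,0],[-14.6,-31.8,0,0,0,0,0]]]}}

```text
time_s: 1.1
eef_pos: [0.276, 0.3445, 0.231]
eef_rot: [-0.0, -0.057, 0.998, -0.0]
wrist_force: [0.8, 0.5, 0.1]
opening: -0.0
grasp_force: 0.0
```

{"fn": "jog_arm", "kwargs": {"series": [[[-14.6,-31.8,0,0,0,0,0],[-14.6,-31.8,0,0,0,0,0],[-14.6,-31.8,0,0,0,0,0],[-14.6,-31.8,0,0,0,0,0],[-14.6,-31.8,0,0,0,0,0],[-14.6,-31.8,0,0,0,0,0],[-14.6,-31.8,0,0,0,0,0],[-14.6,-31.8,0,0,0,0,0],[-14.6,-31.8,0,0,0,0,0],[-14.6,-31.8,0,0,0,0,0]]]}}

```text
time_s: 2.1
eef_pos: [0.4573, 0.0453, 0.231]
eef_rot: [-0.0, -0.057, 0.998, 0.0]
wrist_force: [-0.1, 0.8, 0.7]
opening: -0.002
grasp_force: 0.0
```

```bash
python3 -c "from h import *; st()"
```

```text
t 2.1 stand xy [-30.8 -14.1] z 231.0 rot err [ 0. -0. -0.] F [-0.1  0.8  0.7] open -0.0 q [-0.16 -0.09  1.89  0.    1.34 -1.85]
```

{"fn": "jog_arm", "kwargs": {"series": [[[-14.9,-31.7,0,0,0,0,0],[-14.9,-31.7,0,0,0,0,0],[-14.9,-31.7,0,0,0,0,0],[-14.9,-31.7,0,0,0,0,0],[0,0,35,0,0,0,0],[0,0,35,0,0,0,0],[0,0,35,0,0,0,0],[0,0,30,0,0,0,0],[0,0,18,0,0,0,0],[0,0,0,0,0,0,0]]]}}

```text
time_s: 3.1
eef_pos: [0.5279, -0.0716, 0.075]
eef_rot: [-0.003, -0.057, 0.998, 0.001]
wrist_force: [-0.4, 1.0, -0.1]
opening: -0.0
grasp_force: 0.0
```

```bash
python3 - <<'E'
from h import *
from bench import ctrl
st()
c=ctrl.camera('scene'); cv2.imwrite('pics/s1.png',cv2.resize(c['frame'][150:310,240:460],None,fx=3.5,fy=3.5,interpolation=cv2.INTER_CUBIC))
E
```

```text
t 3.1 stand xy [  26.  -138.3] z 75.0 rot err [ 0.003 -0.006 -0.   ] F [-0.4  1.  -0.1] open -0.0 q [-0.36  0.29  1.82 -0.    1.03 -2.04]
```

View pics/s1.png

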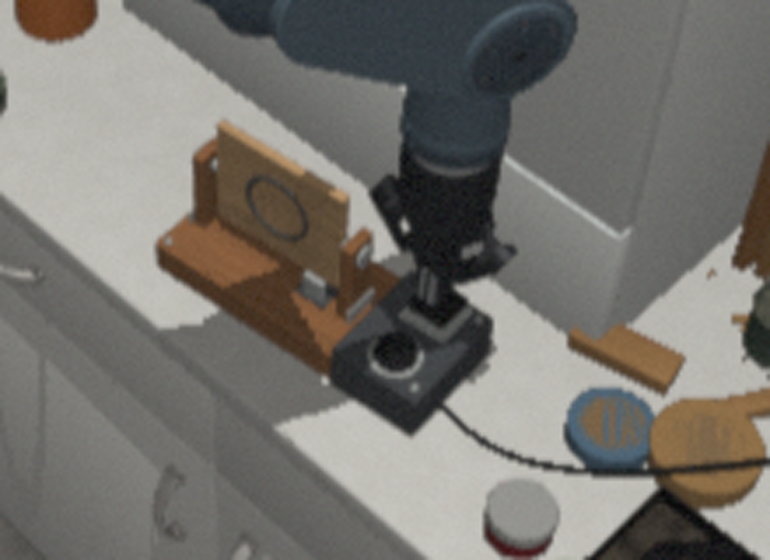

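The gripper is over the square key (crop about 435,300). Its knuckles stick out along y, close to the post near (355,250). I turn the tool about 40° first, so they clear the post, and then check the position.

{"fn": "jog_arm", "kwargs": {"series": [[[0,0,0,0,0,0,0],[0,0,0,0,0,0.14,0],[0,0,0,0,0,0.14,0],[0,0,0,0,0,0.14,0],[0,0,0,0,0,0.14,0],[0,0,0,0,0,0.14,0],[0,0,0,0,0,0,0],[0,0,0,0,0,0,0],[0,0,0,0,0,0,0],[0,0,0,0,0,0,0]]]}}

```text
time_s: 4.15
eef_pos: [0.5308, -0.0726, 0.0786]
eef_rot: [0.0, 0.288, 0.958, -0.0]
wrist_force: [0.1, 0.4, 1.1]
opening: 0.003
grasp_force: 0.0
```

```bash
python3 -c "from h import *; st()"
```

```text
t 4.15 stand xy [  28.8 -139.6] z 78.6 rot err [-0.     0.    -0.698] F [0.1 0.4 1.1] open 0.0 q [-0.36  0.29  1.82 -0.    1.03 -1.34]
```

{"fn": "jog_arm", "kwargs": {"series": [[[0,0,5,0,0,0,0],[0,0,5,0,0,0,0],[0,0,3,0,0,0,0],[0,0,3,0,0,0,0],[0,0,2,0,0,0,0],[0,0,2,0,0,0,0],[0,0,2,0,0,0,0],[0,0,1,0,0,0,0],[0,0,0,0,0,0,0],[0,0,0,0,0,0,0]]]}}

```text
time_s: 5.15
eef_pos: [0.5307, -0.0725, 0.056]
eef_rot: [-0.0, 0.289, 0.957, -0.0]
wrist_force: [-2.7, 1.3, 9.9]
opening: -0.003
grasp_force: 4.7
```

```bash
python3 -c "from h import *; st()"
```

```text
t 5.15 stand xy [  28.7 -139.5] z 56.0 rot err [-0.  -0.  -0.7] F [-2.7  1.3  9.9] open -0.0 q [-0.36  0.32  1.83 -0.    0.99 -1.34]
```

{"fn": "jog_arm", "kwargs": {"series": [[[0,0,1,0,0,0,0],[0,0,0,0,0,0,0],[0,0,-10,0,0,0,0],[0,0,-35,0,0,0,0],[0,0,-40,0,0,0,0],[0,0,-40,0,0,0,0],[0,0,-25,0,0,-0.14,0],[0,0,0,0,0,-0.14,0],[0,0,0,0,0,-0.14,0],[0,0,0,0,0,-0.14,0]]]}}

```text
time_s: 6.15
eef_pos: [0.5306, -0.0725, 0.2044]
eef_rot: [0.0, 0.01, 1.0, -0.0]
wrist_force: [-0.3, -0.2, -0.1]
opening: -0.001
grasp_force: 0.0
```

{"fn": "jog_arm", "kwargs": {"series": [[[0,0,0,0,0,-0.14,0],[16,27.9,0,0,0,0,0],[16,27.9,0,0,0,0,0],[16,27.9,0,0,0,0,0],[16,27.9,0,0,0,0,0],[16,27.9,0,0,0,0,0],[0,0,20,0,0,0,0],[0,0,20,0,0,0,0],[0,0,15,0,0,0,0],[0,0,0,0,0,0,0]]]}}

```text
time_s: 7.15
eef_pos: [0.4333, 0.0573, 0.1472]
eef_rot: [-0.002, -0.057, 0.998, 0.0]
wrist_force: [-0.1, -0.9, 0.7]
opening: -0.004
grasp_force: 0.0
```

```bash
python3 - <<'E'
from h import *
from bench import ctrl
st()
c=ctrl.camera('scene'); cv2.imwrite('pics/s2.png',cv2.resize(c['frame'][150:310,240:460],None,fx=3.5,fy=3.5,interpolation=cv2.INTER_CUBIC))
P=cloud(c)
w=P[238,355:375]; print(np.round(w[:,2],3)) 
E
```

```text
t 7.15 stand xy [-53.2   0.5] z 147.2 rot err [ 0.001 -0.004  0.   ] F [-0.1 -0.9  0.7] open -0.0 q [-0.14 -0.03  2.02 -0.    1.16 -1.83]
[0.047 0.051 0.057 0.055 0.06  0.051 0.053 0.055 0.06  0.052 0.053 0.053
 0.052 0.056 0.052 0.053 0.054 0.049 0.05  0.056]
```

View pics/s2.png

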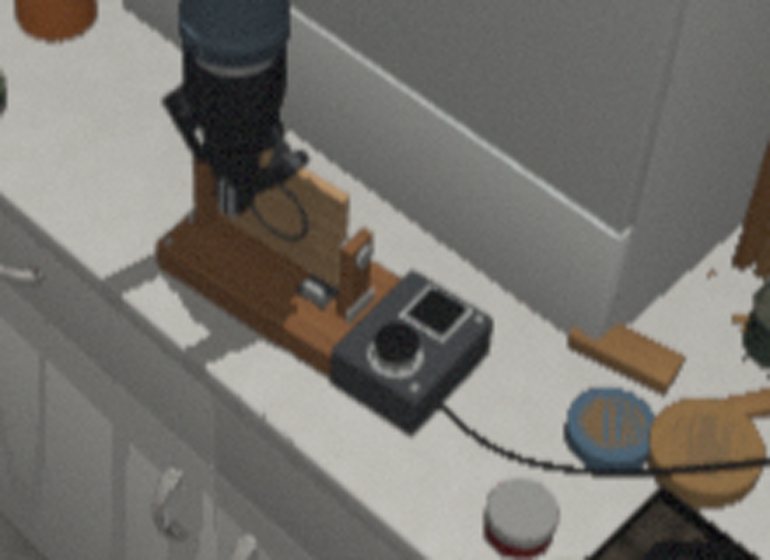

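The square key is down (crop 440,308), the round key is up (397,342), and the gripper stands in front of the panel. Next I push the top back along an arc.

{"fn": "jog_arm", "kwargs": {"series": [[[-14,0,1,0,0,0,0],[-14,0,1,0,0,0,0],[-5,0,0,0,0,0,0],[-5,0,0,0,0,0,0],[-5,0,0,0,0,0,0],[-5,0,0,0,0,0,0],[-5.5,0,1.5,0,0,0,0],[-5,0,1.5,0,0,0,0],[-5,0,3,0,0,0,0],[-4.5,0,3,0,0,0,0]]]}}

```text
time_s: 8.2
eef_pos: [0.5035, 0.0647, 0.1382]
eef_rot: [0.0, -0.057, 0.998, -0.0]
wrist_force: [-0.5, -0.2, 2.1]
opening: -0.002
grasp_force: 0.8
```

```bash
cat > pan.py <<'E'
from h import *
from bench import ctrl
st()
# panel angle: cloud points of the panel strips either side of the gripper, |y| 25..62
for n in ['scene','top']:
    c=ctrl.camera(n); P=cloud(c)
    d=P*1000; s=np.moveaxis(np.array([np.cos(YAW)*(d[...,0]-O[0])+np.sin(YAW)*(d[...,1]-O[1]),-np.sin(YAW)*(d[...,0]-O[0])+np.cos(YAW)*(d[...,1]-O[1]),d[...,2]]),0,-1)
    hs=cv2.cvtColor(c['frame'],cv2.COLOR_BGR2HSV)
    m=(c['z_map']>0)&(np.hypot(s[...,0],s[...,2]-105)<62)&(abs(s[...,1]-0)<62)&(hs[...,1]>70)&(hs[...,2]>60)
    q=s[m][:,[0,2]]-[0,105]
    if len(q)<30: print(n,'few',len(q)); continue
    b=q-np.median(q,0); u=np.linalg.svd(b,full_matrices=False)[2][0]
    print(n,len(q),'dir->theta mod 180',round(np.degrees(np.arctan2(u[0],u[1]))%180,1),'x',np.percentile(q[:,0],[2,50,98]).round(1),'z',np.percentile(q[:,1],[2,50,98]).round(1))
E
python3 pan.py
```

```text
t 8.2 stand xy [17.3 -0. ] z 138.2 rot err [-0.     0.001 -0.   ] F [-0.5 -0.2  2.1] open -0.0 q [-0.11  0.14  1.86  0.    1.14 -1.79]
scene 1306 dir->theta mod 180 41.9 x [-38.6  -5.3  32. ] z [-38.3  -1.2  40.2]
top 998 dir->theta mod 180 42.6 x [-38.  -16.   11.6] z [-35.1 -10.7  18.7]
```

{"fn": "jog_arm", "kwargs": {"series": [[[-3.5,0,4,0,0,0,0],[-3.5,0,4,0,0,0,0],[-3,0,4.5,0,0,0,0],[-2.5,0,4.5,0,0,0,0],[-3,0,4.5,0,0,0,0],[-4,0,4.5,0,0,0,0],[-4,0,3,0,0,0,0],[-2,0,4,0,0,0,0],[0,0,4,0,0,0,0],[0,0,4,0,0,0,0]]]}}

```text
time_s: 9.3
eef_pos: [0.5283, 0.0676, 0.097]
eef_rot: [0.0, -0.057, 0.998, -0.0]
wrist_force: [-0.4, 0.3, 0.9]
opening: 0.001
grasp_force: 0.9
```

```bash
python3 pan.py
```

```text
t 9.3 stand xy [42.2 -0. ] z 97.0 rot err [-0.  0. -0.] F [-0.4  0.3  0.9] open 0.0 q [-0.1   0.25  1.82 -0.    1.07 -1.78]
scene 806 dir->theta mod 180 111.7 x [-51.9 -10.1  45.6] z [-16.8   7.4  24.5]
top 970 dir->theta mod 180 114.3 x [-27.5   4.7  36.8] z [-10.9   4.4  18.6]
```

{"fn": "jog_arm", "kwargs": {"series": [[[0,0,4,0,0,0,0],[0,0,4,0,0,0,0],[0,0,4,0,0,0,0],[0,0,4,0,0,0,0],[0,0,4,0,0,0,0],[0,0,0,0,0,0,0],[0,0,-10,0,0,0,0],[0,0,-30,0,0,0,0],[0,0,-40,0,0,0,0],[0,0,-40,0,0,0,0]]]}}

```text
time_s: 10.4
eef_pos: [0.5275, 0.0677, 0.1989]
eef_rot: [-0.001, -0.057, 0.998, 0.0]
wrist_force: [0.6, 0.1, -1.0]
opening: 0.001
grasp_force: 0.0
```

```bash
python3 pan.py
```

```text
t 10.4 stand xy [41.5  0.1] z 198.9 rot err [ 0.    -0.001 -0.   ] F [ 0.6  0.1 -1. ] open 0.0 q [-0.1   0.12  1.75  0.    1.28 -1.78]
scene 245 dir->theta mod 180 135.0 x [-39.8 -32.4  28.2] z [-26.5  37.1  44.2]
top 1371 dir->theta mod 180 138.3 x [-36.2  -2.7  37.5] z [-35.   12.3  44.8]
```

{"fn": "jog_arm", "kwargs": {"series": [[[31,0,0,0,0,0,0],[31,0,0,0,0,0,0],[31,0,0,0,0,0,0],[31,0,0,0,0,0,0],[0,0,0,0,0,0,0],[0,0,30,0,0,0,0],[0,0,30,0,0,0,0],[0,0,17,0,0,0,0],[0,0,0,0,0,0,0],[0,0,0,0,0,0,0]]]}}

```text
time_s: 11.5
eef_pos: [0.4055, 0.0534, 0.1207]
eef_rot: [-0.0, -0.057, 0.998, 0.0]
wrist_force: [-1.0, 0.3, 0.1]
opening: -0.002
grasp_force: 0.0
```

```bash
python3 -c "from h import *; st()"
```

```text
t 11.5 stand xy [-81.4  -0.1] z 120.7 rot err [ 0. -0. -0.] F [-1.   0.3  0.1] open -0.0 q [-0.16 -0.06  2.11  0.    1.1  -1.85]
```

{"fn": "jog_arm", "kwargs": {"series": [[[-12,0,0,0,0,0,0],[-12,0,0,0,0,0,0],[-6,0,0,0,0,0,0],[-5,0,0,0,0,0,0],[-5,0,0,0,0,0,0],[-5,0,0,0,0,0,0],[-5,0,0,0,0,0,0],[-4,0,0,0,0,0,0],[-4,0,0,0,0,0,0],[-3,0,0,0,0,0,0]]]}}

```text
time_s: 12.5
eef_pos: [0.466, 0.0604, 0.1203]
eef_rot: [0.0, -0.057, 0.998, -0.0]
wrist_force: [-0.5, -0.5, 1.2]
opening: -0.002
grasp_force: 0.7
```

```bash
python3 pan.py
```

```text
t 12.5 stand xy [-20.4  -0. ] z 120.3 rot err [-0.  0. -0.] F [-0.5 -0.5  1.2] open -0.0 q [-0.12  0.08  1.96  0.    1.1  -1.81]
scene 461 dir->theta mod 180 173.4 x [-12.3  -3.8   2.7] z [-52.9 -11.5  53.1]
top few 0
```

Next I make a slow, small press to the stop.

{"fn": "jog_arm", "kwargs": {"series": [[[-2,0,0,0,0,0,0],[-1,0,0,0,0,0,0],[-1,0,0,0,0,0,0],[-1,0,0,0,0,0,0],[-1,0,0,0,0,0,0],[-0.5,0,0,0,0,0,0],[0,0,0,0,0,0,0],[0,0,0,0,0,0,0],[0,0,0,0,0,0,0],[0,0,0,0,0,0,0]]]}}

```text
time_s: 13.6
eef_pos: [0.4725, 0.0611, 0.121]
eef_rot: [0.001, -0.057, 0.998, -0.0]
wrist_force: [-2.2, -0.1, 6.9]
opening: -0.003
grasp_force: 1.3
```

```bash
python3 pan.py
```

```text
t 13.6 stand xy [-13.9  -0.1] z 121.0 rot err [-0.     0.001 -0.   ] F [-2.2 -0.1  6.9] open -0.0 q [-0.12  0.1   1.95  0.    1.1  -1.81]
scene 603 dir->theta mod 180 0.4 x [-8.2 -4.8 -0.4] z [-52.9 -10.   53.3]
top few 0
```

The panel reads about 180°, but the upward force of 6.9 N suggests a knuckle touches the top edge. I back off, raise the tool 15 mm and press again.

{"fn": "jog_arm", "kwargs": {"series": [[[4,0,0,0,0,0,0],[8,0,0,0,0,0,0],[0,0,-15,0,0,0,0],[0,0,0,0,0,0,0],[-5,0,0,0,0,0,0],[-4,0,0,0,0,0,0],[-2,0,0,0,0,0,0],[-1,0,0,0,0,0,0],[-1,0,0,0,0,0,0],[0,0,0,0,0,0,0]]]}}

```text
time_s: 14.7
eef_pos: [0.4725, 0.0613, 0.1348]
eef_rot: [-0.001, -0.057, 0.998, 0.0]
wrist_force: [-1.7, 0.3, 0.0]
opening: 0.002
grasp_force: 0.8
```

```bash
python3 pan.py
```

```text
t 14.7 stand xy [-13.9   0.1] z 134.8 rot err [ 0.    -0.002 -0.   ] F [-1.7  0.3  0. ] open 0.0 q [-0.12  0.08  1.94 -0.    1.13 -1.81]
scene 680 dir->theta mod 180 0.6 x [-8.4 -4.8 -0.3] z [-53.1  -6.   53.2]
top few 0
```

{"fn": "jog_arm", "kwargs": {"series": [[[-1,0,0,0,0,0,0],[-1,0,0,0,0,0,0],[-1,0,0,0,0,0,0],[0,0,0,0,0,0,0],[0,0,0,0,0,0,0],[0,0,0,0,0,0,0],[0,0,0,0,0,0,0],[0,0,0,0,0,0,0],[0,0,0,0,0,0,0],[0,0,0,0,0,0,0]]]}}

```text
time_s: 15.8
eef_pos: [0.4727, 0.0613, 0.1349]
eef_rot: [-0.004, -0.057, 0.998, -0.0]
wrist_force: [-15.6, -3.3, 11.0]
opening: 0.003
grasp_force: 7.8
```

```bash
python3 pan.py
```

```text
t 15.8 stand xy [-13.7   0.1] z 134.9 rot err [ 0.    -0.008  0.001] F [-15.6  -3.3  11. ] open 0.0 q [-0.12  0.08  1.93 -0.    1.14 -1.8 ]
scene 685 dir->theta mod 180 0.4 x [-8.4 -4.8 -0.1] z [-53.6  -5.1  52.5]
top few 0
```

The panel is on its stop: 15 N gave no further motion. I retreat and go to the lock key.

{"fn": "jog_arm", "kwargs": {"series": [[[4,0,0,0,0,0,0],[12,0,0,0,0,0,0],[20,0,0,0,0,0,0],[0,0,-35,0,0,0,0],[0,0,-35,0,0,0,0],[-4,-28,0,0,0,0,0],[-4,-28,0,0,0,0,0],[-4,-28,0,0,0,0,0],[-4,-28,0,0,0,0,0],[-4,-28,0,0,0,0,0]]]}}

```text
time_s: 16.9
eef_pos: [0.4761, -0.0804, 0.2055]
eef_rot: [0.001, -0.057, 0.998, -0.0]
wrist_force: [0.3, 0.2, -0.5]
opening: -0.0
grasp_force: 0.0
```

{"fn": "jog_arm", "kwargs": {"series": [[[0,0,0,0,0,-0.12,0],[0,0,0,0,0,-0.12,0],[0,0,0,0,0,-0.12,0],[0,0,0,0,0,-0.12,0],[0,0,20,0,0,-0.12,0],[0,0,35,0,0,0,0],[0,0,35,0,0,0,0],[0,0,25,0,0,0,0],[0,0,0,0,0,0,0],[0,0,0,0,0,0,0]]]}}

```text
time_s: 17.9
eef_pos: [0.4761, -0.0793, 0.0908]
eef_rot: [0.0, -0.35, 0.937, 0.0]
wrist_force: [0.4, -0.3, 0.2]
opening: -0.0
grasp_force: 0.0
```

```bash
python3 pan.py
```

```text
t 17.9 stand xy [ -26.4 -140. ] z 90.8 rot err [0.  0.  0.6] F [ 0.4 -0.3  0.2] open -0.0 q [-0.41  0.16  1.95  0.    1.03 -2.7 ]
scene 812 dir->theta mod 180 1.0 x [-7.8 -4.7  2. ] z [-53.1  11.6  54.3]
top 445 dir->theta mod 180 0.8 x [-4.8 -3.5  5.5] z [-47.8  49.9  58. ]
```

{"fn": "jog_arm", "kwargs": {"series": [[[0,0,7,0,0,0,0],[0,0,7,0,0,0,0],[0,0,3,0,0,0,0],[0,0,3,0,0,0,0],[0,0,3,0,0,0,0],[0,0,3,0,0,0,0],[0,0,2,0,0,0,0],[0,0,2,0,0,0,0],[0,0,1,0,0,0,0],[0,0,0,0,0,0,0]]]}}

```text
time_s: 19.0
eef_pos: [0.476, -0.0793, 0.0599]
eef_rot: [-0.0, -0.35, 0.937, 0.0]
wrist_force: [-5.4, 1.9, 12.3]
opening: -0.0
grasp_force: 5.7
```

```bash
python3 -c "from h import *; st()"
```

```text
t 19.0 stand xy [ -26.4 -140. ] z 59.9 rot err [ 0.  -0.   0.6] F [-5.4  1.9 12.3] open -0.0 q [-0.41  0.21  1.96 -0.    0.97 -2.7 ]
```

The key went down its full travel, to z = 59.9 mm. I press 1 mm more to be sure, lift, and look.

{"fn": "jog_arm", "kwargs": {"series": [[[0,0,1,0,0,0,0],[0,0,0,0,0,0,0],[0,0,-8,0,0,0,0],[0,0,-30,0,0,0,0],[0,0,-40,0,0,0,0],[0,0,-40,0,0,0,0],[0,0,-20,0,0,0,0],[30,0,0,0,0,0,0],[30,0,0,0,0,0,0],[30,0,0,0,0,0,0]]]}}

```text
time_s: 20.0
eef_pos: [0.4077, -0.1389, 0.1966]
eef_rot: [0.0, -0.35, 0.937, -0.001]
wrist_force: [0.5, -0.4, 0.5]
opening: -0.0
grasp_force: 0.0
```

{"fn": "jog_arm", "kwargs": {"series": [[[30,0,0,0,0,0,0],[0,0,0,0,0,0,0],[0,0,0,0,0,0,0],[0,0,0,0,0,0,0],[0,0,0,0,0,0,0],[0,0,0,0,0,0,0],[0,0,0,0,0,0,0],[0,0,0,0,0,0,0],[0,0,0,0,0,0,0],[0,0,0,0,0,0,0]]]}}

```text
time_s: 21.0
eef_pos: [0.3854, -0.1579, 0.1963]
eef_rot: [-0.0, -0.35, 0.937, 0.0]
wrist_force: [-0.6, 0.4, -0.6]
opening: -0.009
grasp_force: 0.0
```

```bash
python3 pan.py; python3 - <<'E'
from h import *
from bench import ctrl
c=ctrl.camera('scene'); cv2.imwrite('pics/s3.png',cv2.resize(c['frame'][150:310,240:460],None,fx=3.5,fy=3.5,interpolation=cv2.INTER_CUBIC))
c=ctrl.camera('top'); P=cloud(c)
for n,(u,v) in dict(sq=(389,195),rd=(392,217),jar=(451,226),tin=(203,240),mug=(182,187)).items(): print(n,np.round(np.median(P[v-3:v+4,u-3:u+4].reshape(-1,3),0),4))
E
```

```text
t 21.0 stand xy [-125.4 -207.7] z 196.3 rot err [ 0.  -0.   0.6] F [-0.6  0.4 -0.6] open -0.01 q [-0.68 -0.16  2.02 -0.    1.28 -2.96]
scene 837 dir->theta mod 180 0.9 x [-8.2 -4.5  2.6] z [-52.6   9.7  54.8]
top 447 dir->theta mod 180 0.8 x [-4.9 -3.5  5.5] z [-49.2  50.6  58.3]
sq [ 0.5309 -0.0713  0.0683]
rd [ 0.4753 -0.0775  0.0601]
jar [ 0.4452 -0.2258  0.0365]
tin [0.4331 0.412  0.0269]
mug [0.569  0.4589 0.0606]
```

View pics/s3.png

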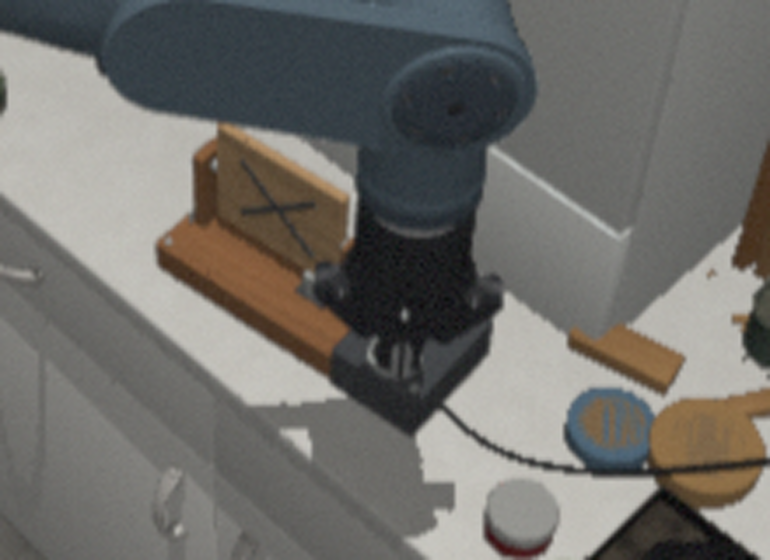

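The cross faces the front (crop 278,205). The square key is up (68 mm) and the round key is down (60 mm). The jar, tin and mug have not moved, and the robot is clear of everything.

```bash
python3 -c "from bench import ctrl; print(ctrl.hand_in())"
```

```text
the job is handed in; nothing more can be done
None
```

The job is handed in at about 21 s on the robot's clock: the panel is upright with the cross squarely to the front, the round lock key is fully down and the square key fully up, so the fork holds the panel; the jar, tin and mug were not moved.

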